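# Level a sprung instrument shelf and hold it

## Task

Level the small sprung shelf on the bench: set the spirit level upright on its white top, lying fore-and-aft (from the knob edge towards the hinged edge), and let go of it. Then grip the black knob of the levelling foot, press it down so that the foot bears on its steel pad, and turn the knob until the bubble stands centred between the vial's two black lines. Finish while still gripping the knob and pressing the foot firmly onto its pad with the bubble centred (the shelf springs up if released); leave the beaker, the tube and the bottle beside the work standing where they are.

Things in the scene. Friction and masses are not known exactly. Their poses are not given: they have to be found in the camera images.
- level_mid (a point): spirit level: loose aluminium bar with black ends, 150 long x 24 wide x 36 mm high, 0.18 kg (+-20 %), a green vial in its top (housing to 43 mm). Starts upright on the bench, right of the shelf. This point is the bar's middle, 20 mm above its underside; x along the bar, z up. Grip it across the 22 mm width at its middle, from above. Either end may face forward
- spirit_level: the same spirit level; origin at the middle of its underside, x along the bar, z up
- bubble (a joint): the white bubble in the vial (16 mm long, between two black lines 21 mm apart): its reading in rad of tilt, 0 = centred, limits +-0.04; + = bubble displaced along the spirit level's own +x, which is then the higher end. The bubble travels 0.5 mm per mrad (20 mm at the limits) and takes about 1 s to settle
- bay (a point): the middle of a good free place for the spirit level on the shelf's top face, 68 mm to the right of the knob's fore-and-aft line and 80 mm farther from the front than the knob. x points from the knob edge to the hinged edge, z is the shelf's upward normal. Any place on the shelf clear of the hand at the knob will do
- shelf: white shelf plate, 232 fore-and-aft x 208 x 8 mm, hinged at the rear edge; top about 60 mm above the bench when level. Origin on the hinge axis, 4 mm below the top; x points rearwards, plate from x = -0.229 to +0.003. Springs hold the front up at a stop, 0.055 rad above level, when nobody presses; pressing at the knob takes 6 N at level, 9 N at 0.034 rad below level; 12 to 18 N seats the foot well
- knob_grip (a point): black ribbed round knob of the levelling foot, 37 mm across, standing on the middle of the shelf's front edge, 190 mm from the hinge axis; its grip begins 6 mm and its top ends 40 mm above the shelf's top. This point lies on its axis, 26 mm above the shelf's top; z is the axis, x and y turn with the knob. It keeps its height on the shelf as it turns
- knob: the same knob; origin on its axis at the shelf's top. Clockwise from above lengthens the foot: it raises the pressed-down front 5 mm (0.026 rad, 13 mm of bubble) per rad. At the start the foot is too short by 0.5 to 1.3 rad of turn, so the pressed-down shelf lies low in front. Turns stiffly (0.06 to 0.15 N m), stays where left, has 0.8 rad to spare beyond level
- foot: round-ended steel foot, 16 mm wide, under the knob, below the shelf; it moves in and out as the knob turns. Origin at its lowest point. It hangs clear of the pad until the knob is pressed down (13 to 17 mm at the knob)
- foot_pad: steel pad, 38 mm in diameter and 6 mm thick, on the stand's base plate right under the foot; origin at the middle of its underside, its top is 6 mm higher
- cup_2: small clear beaker, 70 mm wide and 60 mm high, a bystander left of the shelf; origin under its middle
- vial_0: clear screw-cap tube, 36 mm wide and 97 mm high, a bystander left of the shelf; origin under its middle
- reagent_vial_1: small reagent bottle, 30 mm wide and 76 mm high, a bystander right of the shelf, behind the spirit level's start; origin under its middle
Mind the look-alikes: they are no part of the job. Of the things shaped like the spirit_level, the aluminium one is meant.

How it is judged (in metres and radians):
On the way, in this order (a step that is already met when the one before it is completed fails the run):
1. the spirit level lies upright on the shelf, fore-and-aft, let go (contact force between spirit_level and shelf above 0.3 N and angle between the x axis of spirit_level and the x axis of bay, either way round below 0.15 rad and angle between the z axis of spirit_level and the z axis of bay, either way round below 0.05 rad and contact force between spirit_level and the arm below 0.1 N and contact force between spirit_level and the fingers below 0.1 N), for 0.2 s.
2. the foot is pressed onto its pad by the gripped knob (contact force between foot and foot_pad above 1.5 N and contact force between the fingers and knob above 3 N), for 0.2 s.
At the end, for the whole second after the job is handed in: Through the last second the spirit level lies upright and untouched on the shelf, within 0.15 rad of the fore-and-aft direction; its bubble is within 3 mm of centre (0.006 rad); the fingers are on the knob (more than 3 N) and the foot bears on its pad with more than 1 N (all of step 1 and value of joint bubble between -0.006 and 0.006 rad and contact force between foot and foot_pad above 1 N and contact force between the fingers and knob above 3 N); the arm keeps its last pose, push and grip.
It fails at once if the small clear beaker is knocked over or pushed more than 25 mm (distance of cup_2 from where it was at the start of the episode above 0.025 m or angle between cup_2's own z axis and vertical above 0.35 rad).
It fails at once if the clear screw-cap tube is knocked over or pushed more than 25 mm (distance of vial_0 from where it was at the start of the episode above 0.025 m or angle between vial_0's own z axis and vertical above 0.35 rad).
It fails at once if the small reagent bottle is knocked over or pushed more than 25 mm (distance of reagent_vial_1 from where it was at the start of the episode above 0.025 m or angle between reagent_vial_1's own z axis and vertical above 0.35 rad).
It also fails if it takes over 70 s, if anything falls off the work surface, if the arm or the gripper's body presses on something with over 40 N, if the wrist force passes 120 N, or if a joint passes its speed limit or range.

## Robot

A 7-joint arm with a two-finger parallel gripper is mounted at the origin on a cart in front of the work surface, level with it; the furniture and walls round the work are solid. World frame = base frame: x ahead of the robot, y to its left, z up, the work surface at z = 0. Lengths are in mm, angles in rad, forces in N, time in s.
With the tool pointing down it reaches from about 425 to 875 mm from the base axis. Payload 8.4 kg.
Tool frame: the origin (TCP) lies midway between the tips of the shut fingers; the grasp point (between the pads) lies 19 mm behind it (arm.pinch_z is the z of the grasp point in the tool frame, in mm); z points along the fingers, x is the direction in which the jaws open and shut, and the axes are right-handed (so a half turn about z gives the same grasp; the last joint's range is limited). The gripper opens to 87 mm and grips with 3 to 60 N. Pads are 19 mm wide; open, the fingers measure 117 mm over their backs; the gripper's body (75 mm by 190 mm) begins 51 mm behind the grasp point.
Start: joints at [1.123, 0.333, 0.04, 1.465, -0.013, 1.343, -0.059], TCP at [222.127, -610.838, 222.546] pointing down, gripper open.
Joint ranges: [-2.58, 2.58], [-0.38, 2.09], [-1.3, 1.39], [0.25, 2.4], [-1.5, 4.64], [0.08, 2.09], [-2.65, 2.65]. Speed limits (rad/s): [2.22, 2.22, 2.79, 2.79, 3.14, 3.14, 3.14].

## Interface

Orientations are given as a unit quaternion [x, y, z, w].
In Python, from workcell import arm gives the robot as it stands.
- The arm moves only by the shell command python3 -m crank 'ROWS'. ROWS is a JSON object of lists of equal length, an entry for each row: "travel": the shift along the world's x, y, z in cm, a list of three; "twist": the turn, a rotation vector about the world's x, y, z in degrees, a list of three; "fingers": the gripper command: -1 is shut, 1 is fully open, values between are in proportion. In form: {"travel": [[dx, dy, dz], ...], "twist": [[rx, ry, rz], ...], "fingers": [fingers, ...]}. A call has exactly 5 rows; each row is the pose to reach, as a shift and turn from the pose measured when the call began; what a row does not reach only later rows make up. A row lasts 1/12 s, in which the tool goes at most 41.7 mm and 7.16 degrees, less where a joint would pass 70% of its speed; a pose out of reach is approached as far as the arm can. A call with a gripper value outside its range is refused whole. The fingers move at their own pace and stop on an object; the grip force is fixed at half the most. Time passes only in rows, so rows that repeat a pose let the fingers close, or fill a call up. It gives the time, the measured TCP pose, the force and the opening at its end, in the units of the state.
- arm.get_state(): the state, without advancing time (a new reading comes with each control period).
- arm.read_camera(name): name is "scene" or "top" or "wrist"; returns (picture, depth): 480x640x3 uint8, blue, green, red; 480x640 float32, mm along the optical axis (not along the pixel's ray), 0 where there is no reading.
- arm.get_calibration(name): a dict with "fx", "fy", "cx", "cy" (pixels), "rvec" (rotation vector, rad) and "tvec" (3), from world to camera coordinates, as OpenCV has them. Camera axes: x right, y down, z forward; pixel columns grow to the right and rows downward; lengths in mm; the calibration is good to about 2 mm. A picture is of the moment at which its call begins: read the wrist's pose just before it. get_calibration takes no time and is no camera call; for the wrist camera it gives the pose at the moment of the call.
- arm.sign_off(): hands the job in, once; it reports no verdict.
Trained networks look in the newest picture that a camera, given by its name, has taken for a name from the list of things; names that differ only in an ending like _2 or _b are one class to them, and where a whole thing is asked for, a point or a joint stands for the part that bears it (a point fixed in the world has none). Each returns a list of dicts, best first, with "confidence" (0 to 1); they miss things now and then, are a little off and sometimes report something else, mostly with a low value. They report only what shows in the picture. A call takes as long as a camera call. They do not tell look-alikes from the thing itself.
- arm.recognise(camera, label): "rect" ([left, top, width, height] in pixels, round what is visible of it).
- arm.landmark_of(camera, label): "point" ([column, row] in pixels: a listed point, or the origin of a listed thing).
The state is a dict: "time": time; "joint_positions": joint angles; "qd": joint speeds; "joint_efforts": joint torques, N m; "tool_pos": TCP position; "eef_rot": TCP orientation; "contact_force": force on the tool from outside, world axes, zero at the start; "moment": the same for the moment, N m; "finger_gap": finger opening in mm.
Only numpy, scipy, OpenCV 4.12 (cv2) and the standard library are available. Lean on these libraries where they do the work, as an engineer would, in place of code of your own. Each camera call takes 0.05 s, during which the arm holds its last target. There are 200 camera calls.

## Working session

There is one attempt and no reset: what is moved stays moved. The work goes in short steps, Python scripts to look and compute and a shell command to move; the robot and the scene stay as the last step left them, time stands still between calls to the robot, and variables do not carry over. Pictures are saved under pics/ and viewed, about 8 in all and at most 12, crops included, and the job is handed in when it is done.

```bash
mkdir -p pics; ls; cat > h.py <<'E'
import numpy as np, cv2
from workcell import arm
from scipy.spatial.transform import Rotation as R
def px2w(cam,u,v,d=None,z=None,cal=None):
    c=cal or arm.get_calibration(cam)
    Rm=R.from_rotvec(np.ravel(c["rvec"])).as_matrix(); t=np.ravel(c["tvec"])
    r=np.array([(u-c["cx"])/c["fx"],(v-c["cy"])/c["fy"],1.])
    o=-Rm.T@t; w=Rm.T@r
    s=d if d is not None else (z-o[2])/w[2]
    return o+s*w
E
python3 - <<'E'
from h import *
s=arm.get_state(); print({k:np.round(v,3).tolist() for k,v in s.items()}, arm.pinch_z)
ims=[]
for c in ("scene","top"):
    im,d=arm.read_camera(c); cv2.imwrite(f"pics/{c}0.png",im); np.save(f"{c}0.npy",d)
    for l in ("level_mid","bubble","knob_grip","shelf","foot_pad","cup_2","vial_0","reagent_vial_1","bay"):
        for r in arm.landmark_of(c,l)[:3]:
            u,v=r["point"]; dd=d[int(np.clip(v,0,479)),int(np.clip(u,0,639))]
            print(c,l,round(r["confidence"],2),np.round([u,v]),np.round(px2w(c,u,v,d=dd)))
E
```

```text
pics
{'time': 0.0, 'joint_positions': [1.123, 0.334, 0.04, 1.466, -0.013, 1.343, -0.059], 'qd': [-0.001, -0.002, 0.0, 0.001, -0.001, -0.0, 0.0], 'joint_efforts': [-0.001, -65.637, 1.334, -40.379, -0.06, 0.045, 0.0], 'tool_pos': [221.99, -610.426, 221.669], 'eef_rot': [0.819, -0.574, -0.001, -0.0], 'contact_force': [0.336, 0.848, -0.442], 'moment': [-0.028, -0.001, 0.022], 'finger_gap': 87.168} -18.700000000000003
scene level_mid 0.82 [400. 178.] [ 510. -307.   31.]
scene level_mid 0.78 [437. 161.] [ 499. -455.   35.]Traceback (most recent call last):
  File "<stdin>", line 7, in <module>
ValueError: it knows: bay, cup, foot, foot_pad, knob, knob_grip, level_mid, reagent_vial, shelf, spirit_level, vial
```

```bash
python3 - <<'E'
from h import *
for c in ("scene","top"):
    im,d=arm.read_camera(c); cv2.imwrite(f"pics/{c}0.png",im); np.save(f"{c}0.npy",d)
    for l in ("level_mid","knob_grip","shelf","foot_pad","cup","vial","reagent_vial","bay"):
        for r in arm.landmark_of(c,l)[:3]:
            u,v=r["point"]; dd=d[int(np.clip(v,0,479)),int(np.clip(u,0,639))]
            print(c,l,round(r["confidence"],2),np.round([u,v]),np.round(px2w(c,u,v,d=dd)))
a=cv2.imread("pics/scene0.png");b=cv2.imread("pics/top0.png")
E
```

```text
scene level_mid 0.71 [398. 179.] [ 519. -310.   22.]
scene level_mid 0.62 [438. 161.] [ 497. -454.   38.]
scene knob_grip 0.6 [326. 209.] [445.  18. 101.]
scene shelf 0.69 [288. 189.] [637.  -6.  59.]
scene foot_pad 0.41 [325. 235.] [457.  16.  14.]
scene cup 0.87 [244. 272.] [455. 257.  30.]
scene cup 0.27 [352. 176.] [ 639. -241.    9.]
scene vial 0.87 [218. 248.] [605. 241.   6.]
scene reagent_vial 0.69 [349. 177.] [ 643. -234.    6.]
scene reagent_vial 0.51 [398. 178.] [ 514. -304.   29.]
scene bay 0.91 [327. 194.] [540. -64.  64.]
top level_mid 0.94 [478. 251.] [ 525. -475.   35.]
top level_mid 0.78 [407. 253.] [ 519. -312.   37.]
top knob_grip 0.51 [266. 276.] [455.   0. 113.]
top cup 0.74 [166. 267.] [480. 244.   7.]
top vial 0.67 [172. 204.] [620. 225.  49.]
top vial 0.6 [411. 254.] [ 516. -320.   42.]
top reagent_vial 0.52 [378. 199.] [ 638. -243.   55.]
top bay 0.65 [301. 242.] [536. -71.  63.]
top bay 0.17 [411. 251.] [ 521. -320.   43.]
```

View pics/scene0.png

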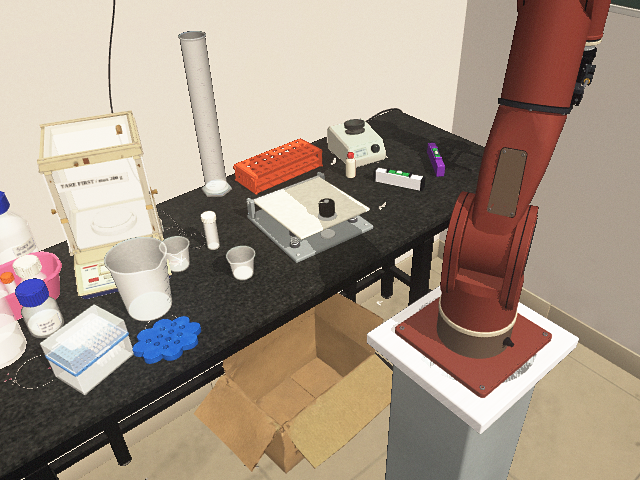

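View pics/top0.png

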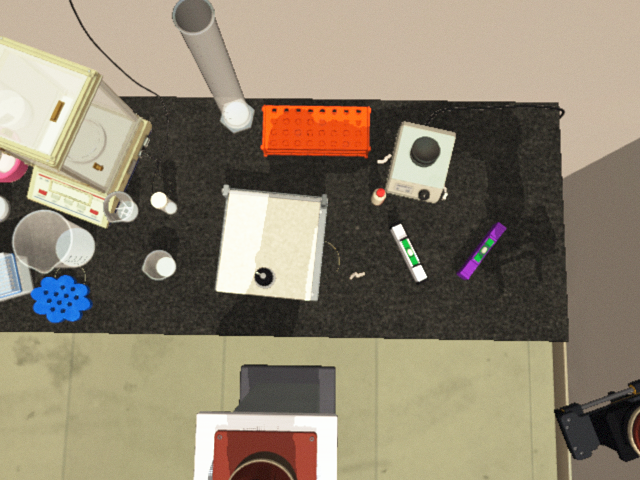

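Two look-alikes: an aluminium/white bar at top (407,253) / scene (400,178), and a purple bar at top (478,251) / scene (437,160). I choose the first. I'll check it in a crop and measure the bar, shelf and knob.

```bash
python3 - <<'E'
from h import *
im=cv2.imread("pics/top0.png"); d=np.load("top0.npy")
a=cv2.resize(im[215:290,380:460],None,fx=5,fy=5,interpolation=cv2.INTER_CUBIC)
b=cv2.resize(im[180:305,210:335],None,fx=3,fy=3,interpolation=cv2.INTER_CUBIC)
cv2.imwrite("pics/crop1.png",np.hstack([a,b]))
c=arm.get_calibration("top"); print(c)
# world map
v,u=np.mgrid[0:480,0:640]
Rm=R.from_rotvec(np.ravel(c["rvec"])).as_matrix();t=np.ravel(c["tvec"])
P=np.stack([(u-c["cx"])/c["fx"]*d,(v-c["cy"])/c["fy"]*d,d],-1)
W=(P-t)@Rm
np.save("W.npy",W)
# bar
sub=W[215:290,380:440]; m=(sub[...,2]>20)&(sub[...,2]<60)
p=sub[m][:,:3]; rect=cv2.minAreaRect(p[:,:2].astype(np.float32)); print("bar",rect,m.sum(),np.percentile(p[:,2],[10,50,90]))
q=p[:,:2]-p[:,:2].mean(0); e=np.linalg.svd(q,full_matrices=False)[2][0]; print("dir",e,p[:,:2].mean(0), np.degrees(np.arctan2(e[1],e[0])))
# shelf
sub=W[185:305,212:332]; m=(sub[...,2]>50)&(sub[...,2]<85)
p=sub[m]; print("shelf",cv2.minAreaRect(p[:,:2].astype(np.float32)))
A=np.c_[p[:,:2],np.ones(len(p))]; k=np.linalg.lstsq(A,p[:,2],rcond=None)[0]; print("plane",k)
r=sub-0; h=r[...,2]-(r[...,:2]@k[:2]+k[2]); m=(h>20)&(r[...,2]<140)
print("knob",m.sum(),r[m].mean(0),r[m].min(0),r[m].max(0))
w,dd=arm.read_camera("scene")
E
```

```text
{'fx': 513.3163396626999, 'fy': 513.3163396626999, 'cx': 317.21287185668274, 'cy': 241.7524248853893, 'rvec': array([ 2.17269995, -2.13581826,  0.12768605]), 'tvec': array([-116.83025048,  538.71701571, 1142.98540825])}
bar ((520.7456665039062, -317.893310546875), (149.21975708007812, 23.699565887451172), 25.61821937561035) 723 [31.60382731 37.14271508 42.49302711]
dir [-0.90063667 -0.43457288] [ 519.65405023 -316.91343281] -154.24188132678614
shelf ((535.6455078125, -0.627197265625), (239.3008270263672, 240.0214385986328), 85.28540802001953)
plane [-5.23141813e-02  3.43630684e-03  9.46532658e+01]
knob 262 [456.14204521   4.77997219 110.26363763] [437.15611281 -13.2206423   90.9392797 ] [475.22946098  23.20325474 118.46165485]
```

View pics/crop1.png

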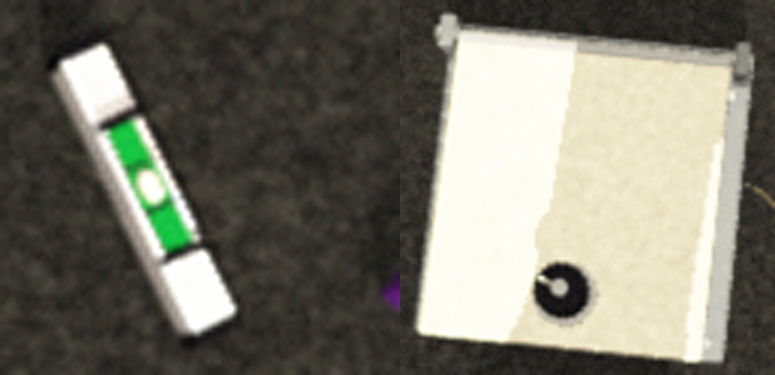

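The crop confirms the aluminium bar: silver body with a green vial, at about top (407,253), world (520,-318), yaw 25.6°. The shelf's rear direction is at yaw −4.7°, and the knob is at about (456,5). Moving above the bar.

```bash
python3 -m crank '{"travel":[[3,2.9,0],[6,5.8,0],[9,8.7,0],[12,11.6,0],[15,14.5,0]],"twist":[[0,0,1],[0,0,2],[0,0,3],[0,0,4],[0,0,5.6]],"fingers":[1,1,1,1,1]}'
python3 -m crank '{"travel":[[3,2.9,-1],[6,5.8,-2],[9,8.7,-3],[12,11.6,-4],[15,14.7,-5]],"twist":[[0,0,0],[0,0,0],[0,0,0],[0,0,0],[0,0,0]],"fingers":[1,1,1,1,1]}'
cat > look.py <<'E'
import sys
from h import *
n=sys.argv[1]; labs=sys.argv[2:]
cal=arm.get_calibration("wrist"); im,d=arm.read_camera("wrist"); cv2.imwrite(f"pics/{n}.png",im); np.savez(f"{n}.npz",d=d,**cal)
s=arm.get_state(); x=R.from_quat(s["eef_rot"]).as_matrix()
print("tcp",s["tool_pos"],"jaw yaw",np.degrees(np.arctan2(x[1,0],x[0,0])),"zdir",x[:,2].round(4),"t",s["time"],"gap",s["finger_gap"],"F",np.round(s["contact_force"],1))
for l in labs:
    for r in arm.landmark_of("wrist",l)[:2]:
        u,v=r["point"]; dd=d[int(np.clip(v,0,479)),int(np.clip(u,0,639))]
        print(l,round(r["confidence"],2),np.round([u,v]),np.round(px2w("wrist",u,v,d=dd,cal=cal),1))
v,u=np.mgrid[0:480,0:640]
Rm=R.from_rotvec(np.ravel(cal["rvec"])).as_matrix();t=np.ravel(cal["tvec"])
W=(np.stack([(u-cal["cx"])/cal["fx"]*d,(v-cal["cy"])/cal["fy"]*d,d],-1)-t)@Rm
W[d<=0]=-999; np.save("Ww.npy",W)
E
python3 look.py w1 level_mid; python3 - <<'E'
from h import *
W=np.load("Ww.npy"); p=W[(W[...,2]>28)&(W[...,2]<60)]; p=p[np.linalg.norm(p[:,:2]-[520,-317],axis=1)<100]
print(len(p)); print(cv2.minAreaRect(p[:,:2].astype(np.float32)))
E
```

```text
time: 1.47
tool_pos: [373.0, -464.6, 222.8]
eef_rot: [0.846, -0.533, 0.0, 0.0]
contact_force: [0.7, -0.4, -0.7]
finger_gap: 87.0
time: 1.88
tool_pos: [517.9, -322.6, 174.7]
eef_rot: [0.846, -0.533, 0.001, 0.0]
contact_force: [1.1, -0.9, 0.0]
finger_gap: 87.0
tcp [ 523.67417516 -313.20282891  172.60326045] jaw yaw -63.834762924372164 zdir [ 0.0019  0.0049 -1.    ] t 1.9333 gap 87.05561892566807 F [ 3.6  8.3 -2.1]
level_mid 0.77 [493. 283.] [ 528.5 -473.5   36.8]
level_mid 0.68 [316. 205.] [ 526.3 -317.2   42.3]
5579
((520.160400390625, -317.3155212402344), (149.4564971923828, 23.885433197021484), 26.075767517089844)
```

```bash
python3 -m crank '{"travel":[[-0.3,-0.4,-2],[-0.3,-0.4,-5],[-0.3,-0.4,-8],[-0.3,-0.4,-10],[-0.3,-0.4,-11]],"twist":[[0,0,0],[0,0,0],[0,0,0],[0,0,0],[0,0,0]],"fingers":[1,1,1,1,1]}'
python3 - <<'E'
from h import *
s=arm.get_state();x=R.from_quat(s["eef_rot"]).as_matrix();print(s["tool_pos"],np.degrees(np.arctan2(x[1,0],x[0,0])))
E
```

```text
time: 2.4
tool_pos: [516.7, -319.2, 60.2]
eef_rot: [0.849, -0.528, -0.003, -0.002]
contact_force: [-0.7, -0.7, 1.1]
finger_gap: 87.3
[ 516.65250019 -319.20259101   60.22653442] -63.77846455076388
```

```bash
python3 -m crank '{"travel":[[0.3,0.2,-1.5],[0.3,0.2,-3],[0.3,0.2,-4.5],[0.3,0.2,-5.4],[0.3,0.2,-5.4]],"twist":[[0,0,0],[0,0,0],[0,0,0],[0,0,0],[0,0,0]],"fingers":[1,1,1,1,1]}'
python3 -m crank '{"travel":[[0,0,0],[0,0,0],[0,0,0],[0,0,0],[0,0,0]],"twist":[[0,0,0],[0,0,0],[0,0,0],[0,0,0],[0,0,0]],"fingers":[-1,-1,-1,-1,-1]}'
python3 -m crank '{"travel":[[0,0,0],[0,0,0],[0,0,0],[0,0,0],[0,0,0]],"twist":[[0,0,0],[0,0,0],[0,0,0],[0,0,0],[0,0,0]],"fingers":[-1,-1,-1,-1,-1]}'
```

```text
time: 2.82
tool_pos: [518.7, -316.9, 4.8]
eef_rot: [0.849, -0.528, -0.004, -0.002]
contact_force: [0.2, -0.5, -0.8]
finger_gap: 87.4
time: 3.23
tool_pos: [519.1, -317.1, 5.5]
eef_rot: [0.849, -0.528, -0.004, -0.002]
contact_force: [-0.6, -0.0, 0.6]
finger_gap: 61.2
time: 3.65
tool_pos: [519.1, -317.1, 5.5]
eef_rot: [0.849, -0.528, -0.004, -0.002]
contact_force: [0.3, -0.9, 1.1]
finger_gap: 27.9
```

```bash
python3 -m crank '{"travel":[[0,0,0],[0,0,0],[0,0,2],[0,0,4.5],[0,0,7]],"twist":[[0,0,0],[0,0,0],[0,0,0],[0,0,0],[0,0,0]],"fingers":[-1,-1,-1,-1,-1]}'
python3 -m crank '{"travel":[[0,1,3],[0,3,5.5],[0.2,6,6],[0.3,9,6],[0.5,12,6]],"twist":[[0,0,-3],[0,0,-6],[0,0,-9],[0,0,-12],[0,0,-15]],"fingers":[-1,-1,-1,-1,-1]}'
python3 -m crank '{"travel":[[0.1,3,0],[0.2,6,0],[0.3,9,0],[0.4,11,0],[0.5,12,0]],"twist":[[0,0,-3],[0,0,-7],[0,0,-10],[0,0,-13],[0,0,-15.5]],"fingers":[-1,-1,-1,-1,-1]}'
python3 look.py w2
```

```text
time: 4.07
tool_pos: [518.2, -316.6, 75.3]
eef_rot: [0.849, -0.528, -0.005, -0.002]
contact_force: [-0.6, -0.5, -1.9]
finger_gap: 21.9
time: 4.48
tool_pos: [523.0, -195.5, 135.9]
eef_rot: [0.772, -0.636, -0.004, -0.003]
contact_force: [0.4, -0.0, -2.5]
finger_gap: 21.5
time: 4.9
tool_pos: [527.7, -71.7, 135.7]
eef_rot: [-0.679, 0.734, 0.004, 0.003]
contact_force: [0.1, -0.0, -1.8]
finger_gap: 21.8
tcp [527.97633507 -70.75224693 135.73980108] jaw yaw -94.49665759520884 zdir [-9.000e-04  1.130e-02 -9.999e-01] t 4.95 gap 21.710424588932234 F [-0.2  1.8 -3. ]
```

View pics/w2.png

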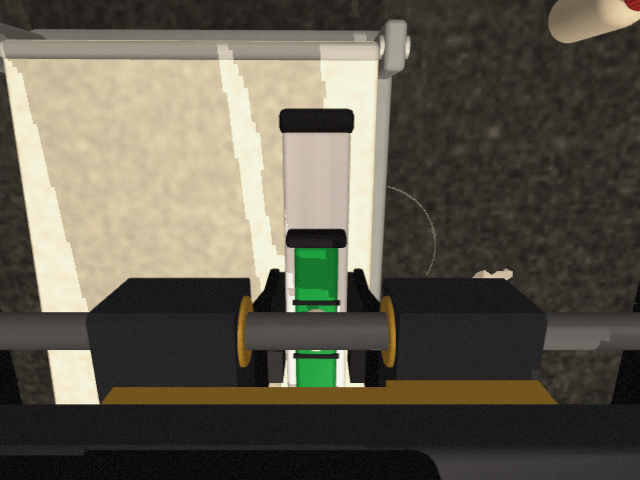

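The bar is held cleanly with its black ends (middle ≈ (316,240)), over the right part of the shelf, parallel to the shelf's right edge (380,60→200).

```bash
python3 - <<'E'
from h import *
W=np.load("Ww.npy")[55:260,20:270]; p=W[(W[...,2]>50)&(W[...,2]<85)]
A=np.c_[p[:,:2],np.ones(len(p))]; k=np.linalg.lstsq(A,p[:,2],rcond=None)[0]; print(len(p),k, k@[530,-75,1])
W=np.load("Ww.npy"); 
e=[]
for r in range(70,260,10):
    q=W[r]; m=np.where((q[:,2]>52)&(q[:,2]<85)&(q[:,1]<0))[0]
    if len(m): e.append(q[m[-1]])
e=np.array(e); print(e[::3].round(1)); print(np.degrees(np.polyfit(e[:,0],e[:,1],1)))
E
python3 -m crank '{"travel":[[0.1,-0.2,-1],[0.2,-0.4,-2],[0.2,-0.4,-3],[0.2,-0.4,-4],[0.2,-0.4,-5]],"twist":[[0,0.6,0],[0,1.2,0],[0,1.8,0],[0,2.4,0],[0,3,0]],"fingers":[-1,-1,-1,-1,-1]}'
```

```text
50377 [-5.49646503e-02  4.69040153e-03  9.55271200e+01] 66.04407527455777
[[ 621.  -124.1   60.6]
 [ 606.4 -109.9   60. ]
 [ 590.1 -108.7   60. ]
 [ 573.4 -107.3   61.9]
 [ 556.1 -105.9   63.3]
 [ 537.7 -104.7   62.3]
 [ 519.4 -103.1   64.1]]
[   -6.63500741 -2393.65576024]
time: 5.37
tool_pos: [529.4, -75.8, 83.9]
eef_rot: [-0.678, 0.734, 0.023, -0.017]
contact_force: [0.2, -1.0, -2.0]
finger_gap: 21.8
```

```bash
python3 -m crank '{"travel":[[0,0,-0.4],[0,0,-0.8],[0,0,-1.1],[0,0,-1.2],[0,0,-1.2]],"twist":[[0,0,0],[0,0,0],[0,0,0],[0,0,0],[0,0,0]],"fingers":[-1,-1,-1,-1,-1]}'
```

```text
time: 5.78
tool_pos: [529.4, -75.8, 72.0]
eef_rot: [-0.678, 0.734, 0.023, -0.017]
contact_force: [0.4, 0.4, -2.2]
finger_gap: 22.2
```

```bash
python3 -m crank '{"travel":[[0,0,-0.05],[0,0,-0.1],[0,0,-0.15],[0,0,-0.2],[0,0,-0.2]],"twist":[[0,0,0],[0,0,0],[0,0,0],[0,0,0],[0,0,0]],"fingers":[-1,-1,-1,-1,-1]}'
```

```text
time: 6.2
tool_pos: [529.6, -75.8, 70.5]
eef_rot: [-0.678, 0.734, 0.023, -0.016]
contact_force: [-2.6, 0.6, 5.7]
finger_gap: 21.7
```

```bash
python3 -m crank '{"travel":[[0,0,0],[0,0,0],[0,0,0],[0,0,0],[0,0,0]],"twist":[[0,0,0],[0,0,0],[0,0,0],[0,0,0],[0,0,0]],"fingers":[-0.1,-0.1,-0.1,-0.1,-0.1]}'
python3 -m crank '{"travel":[[0,0,0],[0,0,0],[0,0,0.5],[0,0,1],[0,0,2]],"twist":[[0,0,0],[0,0,0],[0,0,0],[0,0,0],[0,0,0]],"fingers":[-0.1,-0.1,-0.1,-0.1,-0.1]}'
python3 -m crank '{"travel":[[0,0,2],[0,0,4],[0,0,6],[0,0,8],[0,0,10]],"twist":[[0,-0.6,0],[0,-1.2,0],[0,-1.8,0],[0,-2.4,0],[0,-3,0]],"fingers":[0,0,0,0,0]}'
python3 look.py w3 knob_grip level_mid shelf
python3 - <<'E'
from h import *
W=np.load("Ww.npy"); p=W[(W[...,2]>92)&(W[...,2]<125)]; b=p[abs(p[:,1]+75)<30]; k=p[abs(p[:,1]-5)<35]
for q in (b,k):
  if len(q): print(len(q),cv2.minAreaRect(q[:,:2].astype(np.float32)),q.min(0),q.max(0))
E
```

```text
time: 6.62
tool_pos: [529.6, -75.9, 70.4]
eef_rot: [-0.678, 0.735, 0.023, -0.016]
contact_force: [0.7, -0.0, 0.5]
finger_gap: 38.0
time: 7.03
tool_pos: [529.1, -75.8, 90.4]
eef_rot: [-0.678, 0.734, 0.023, -0.017]
contact_force: [-0.7, -0.1, -0.0]
finger_gap: 39.3
time: 7.45
tool_pos: [529.2, -75.7, 192.6]
eef_rot: [-0.678, 0.735, 0.005, 0.003]
contact_force: [0.8, -0.4, 0.1]
finger_gap: 43.7
tcp [530.99595738 -75.83451344 196.83027953] jaw yaw -94.545973261786 zdir [ 0.0037  0.0104 -0.9999] t 7.5 gap 43.48054559838911 F [ 0.6 -0.2  3.1]
level_mid 0.84 [318. 223.] [536.3 -75.6 105.1]
level_mid 0.22 [207.  61.] [642.9  -9.   62.4]
shelf 0.92 [210.  62.] [642.  -10.6  63.4]
shelf 0.25 [521.  35.] [ 646.4 -232.6   30.1]
6922 ((539.5150146484375, -76.75802612304688), (23.45482635498047, 132.81649780273438), 85.57754516601562) [472.60646073 -93.38935754  93.77935496] [606.55550927 -59.94656914 112.74971513]
12 ((474.14300537109375, 6.139445781707764), (1.5443501472473145, 5.576886177062988), 7.314634323120117) [473.34590346   3.41854435  92.04971176] [475.2638715    8.98573202  96.69711859]
```

View pics/w3.png

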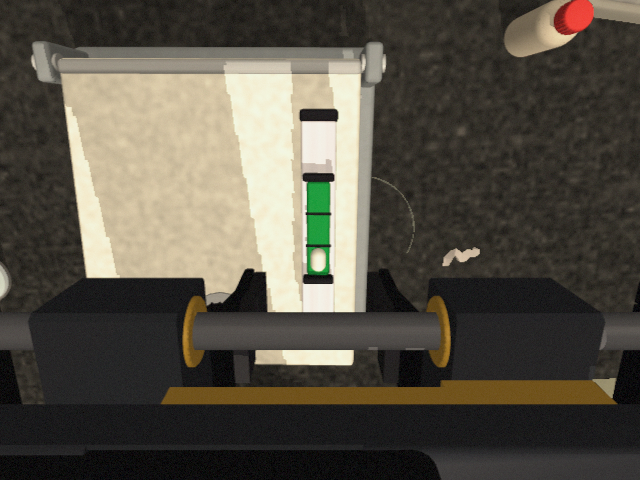

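The level lies on the shelf, parallel to its right edge and let go. Its bubble is at the front end at (318,260), with the lines at rows 213 and 245.

```bash
python3 - <<'E'
from h import *
W=np.load("W.npy")[185:305,212:332]; h=W[...,2]-(W[...,:2]@[-.0523,.0034]+94.65)
im=cv2.imread("pics/top0.png")[185:305,212:332]
for a,b in((10,33),(33,50)):
    m=(h>a)&(h<b)&(abs(W[...,0]-456)<28)&(abs(W[...,1]-5)<28); p=W[m]
    print(m.sum(),cv2.minEnclosingCircle(p[:,:2].astype(np.float32)),p.mean(0))
m=(im.max(2)<60)&(abs(W[...,0]-456)<28)&(abs(W[...,1]-5)<28)&(h>30);p=W[m];print(m.sum(),cv2.minEnclosingCircle(p[:,:2].astype(np.float32)))
print(arm.get_state()["joint_positions"])
E
python3 -m crank '{"travel":[[-1.5,1.6,0],[-3,3.2,0],[-4.5,4.8,0],[-6,6.4,-0.5],[-7.5,8.1,-1]],"twist":[[0,0,0],[0,0,0],[0,0,0],[0,0,0],[0,0,0]],"fingers":[0.5,0.5,0.5,0.5,0.5]}'
python3 look.py w4 knob_grip
```

```text
30 ((455.415771484375, 5.152558326721191), 19.155004501342773) [447.48545794  -4.8560117   93.39776094]
245 ((457.1475524902344, 5.074738025665283), 19.369037628173828) [456.78916583   5.42573683 111.07431153]
179 ((455.1714782714844, 4.833756446838379), 18.2462215423584)
[ 0.33589969  0.13981527 -0.29396035  1.77152896  0.03120403  1.23889669
 -1.61600079]
time: 8.07
tool_pos: [453.3, 5.7, 180.9]
eef_rot: [-0.678, 0.735, 0.005, 0.002]
contact_force: [0.7, -0.3, 0.0]
finger_gap: 63.5
tcp [450.44396436   9.30732166 179.79507046] jaw yaw -94.3642446335226 zdir [-0.0062  0.0117 -0.9999] t 8.1167 gap 64.01003993791824 F [-2.7  3.2 -2.2]
knob_grip 0.58 [317. 228.] [462.5   6.  114. ]
knob_grip 0.34 [431.  98.] [530.2 -64.6 101.1]
```

View pics/w4.png

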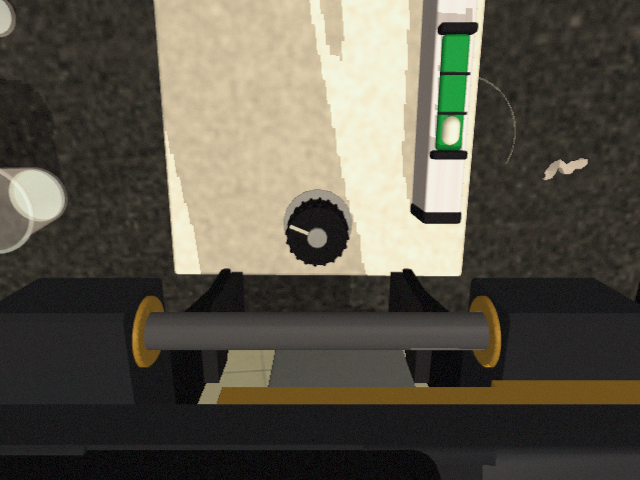

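Knob centre is at (317,234), pointer to its left, and the vial is at (450,95). I'll work out the knob position and from which hand yaws the vial stays visible during the turn.

```bash
python3 - <<'E'
from h import *
s=arm.get_state(); c=arm.get_calibration("wrist"); print(s["tool_pos"],s["joint_positions"][6],px2w("wrist",317,234,z=111,cal=dict(np.load("w4.npz"))))
Rc=R.from_rotvec(np.ravel(c["rvec"])); t=np.ravel(c["tvec"]); Rt=R.from_quat(s["eef_rot"]); p=s["tool_pos"]
v=[px2w("wrist",*q,z=103,cal=dict(np.load("w4.npz"))) for q in ((456,38),(449,152),(455,73),(453,113),(450,130))]; print(np.round(v,1))
for yaw in(30,20,10,0,-15,-30,-45,-60):
    R2=R.from_euler("z",yaw,degrees=True)*Rt
    o=[]
    for w in (v[0],v[1]):
        x=Rt.apply(R2.inv().apply(np.array(w)-[0,0,8]-[456.5,5,65]))+p
        y=Rc.apply(x)+t; o+= [round(c["fx"]*y[0]/y[2]+c["cx"]),round(c["fy"]*y[1]/y[2]+c["cy"])]
    print(yaw,o,round(y[2]))
E
```

```text
[451.85641585   7.6840399  180.33994416] -1.7373040478400903 [457.94906986   6.18396815 111.        ]
[[560.3 -77.5 103. ]
 [499.4 -74.3 103. ]
 [542.5 -77.2 103. ]
 [521.2 -76.4 103. ]
 [511.9 -74.8 103. ]]
30 [688, 165, 568, 315] 145
20 [666, 100, 569, 274] 141
10 [628, 38, 563, 233] 137
0 [576, -17, 548, 192] 133
-15 [474, -80, 508, 136] 128
-30 [352, -109, 451, 92] 124
-45 [226, -99, 380, 64] 122
-60 [113, -53, 303, 57] 122
```

```bash
python3 -m crank '{"travel":[[0.5,-0.2,-1],[0.5,-0.2,-3],[0.5,-0.2,-4.5],[0.5,-0.2,-5],[0.5,-0.2,-5]],"twist":[[-0.3,0,2],[-0.5,0.3,4],[-0.5,0.5,7],[-0.5,0.5,10],[-0.5,0.5,10]],"fingers":[0.5,0.5,0.5,0.5,0.5]}'
python3 look.py w5
```

```text
time: 8.58
tool_pos: [455.8, 5.2, 128.4]
eef_rot: [0.742, -0.671, -0.007, 0.006]
contact_force: [0.7, -0.4, -0.8]
finger_gap: 65.4
tcp [456.37018136   5.34211244 129.42601955] jaw yaw -84.41199651931356 zdir [-1.730e-02  8.000e-04 -9.999e-01] t 8.6333 gap 65.2030813505517 F [-0.1 -0.6 -0.2]
```

```bash
python3 -m crank '{"travel":[[0.05,0,-1.5],[0.1,0,-3],[0.1,0,-4],[0.1,0,-5],[0.1,0,-5]],"twist":[[0,0,0],[0,0,0],[0,0,0],[0,0,0],[0,0,0]],"fingers":[0.5,0.5,0.5,0.5,0.5]}'
python3 -m crank '{"travel":[[0,0,0],[0,0,0],[0,0,0],[0,0,0],[0,0,0]],"twist":[[0,0,0],[0,0,0],[0,0,0],[0,0,0],[0,0,0]],"fingers":[-1,-1,-1,-1,-1]}'
python3 -m crank '{"travel":[[0,0,0],[0,0,0],[0,0,0],[0,0,0],[0,0,0]],"twist":[[0,0,0],[0,0,0],[0,0,0],[0,0,0],[0,0,0]],"fingers":[-1,-1,-1,-1,-1]}'
```

```text
time: 9.05
tool_pos: [456.5, 5.2, 77.9]
eef_rot: [0.74, -0.672, -0.008, 0.006]
contact_force: [0.2, -0.2, 0.2]
finger_gap: 65.1
time: 9.47
tool_pos: [456.8, 5.2, 78.4]
eef_rot: [0.74, -0.672, -0.007, 0.006]
contact_force: [0.3, 0.1, -0.6]
finger_gap: 39.9
time: 9.88
tool_pos: [456.8, 5.8, 78.5]
eef_rot: [0.741, -0.672, -0.007, 0.006]
contact_force: [-0.9, 5.6, -0.3]
finger_gap: 36.6
```

```bash
python3 -m crank '{"travel":[[0,0.05,-0.3],[0,0.05,-0.6],[0,0.05,-0.9],[0,0.05,-1.2],[0,0.05,-1.2]],"twist":[[0,0,0],[0,0,0],[0,0,0],[0,0,0],[0,0,0]],"fingers":[-1,-1,-1,-1,-1]}'
python3 -m crank '{"travel":[[0,0,-0.1],[0,0,-0.2],[0,0,-0.3],[0,0,-0.3],[0,0,-0.3]],"twist":[[0,0,0],[0,0,0],[0,0,0],[0,0,0],[0,0,0]],"fingers":[-1,-1,-1,-1,-1]}'
```

```text
time: 10.3
tool_pos: [455.4, 6.0, 65.8]
eef_rot: [0.74, -0.672, -0.008, 0.007]
contact_force: [-7.3, 1.8, 7.6]
finger_gap: 36.5
time: 10.72
tool_pos: [455.1, 6.0, 63.0]
eef_rot: [0.741, -0.672, -0.008, 0.007]
contact_force: [-6.5, 2.6, 7.6]
finger_gap: 36.5
```

```bash
python3 -m crank '{"travel":[[-0.05,0,-0.1],[-0.05,0,-0.15],[-0.1,0,-0.2],[-0.1,0,-0.2],[-0.1,0,-0.2]],"twist":[[0,0,0],[0,0,0],[0,0,0],[0,0,0],[0,0,0]],"fingers":[-1,-1,-1,-1,-1]}'
python3 -m crank '{"travel":[[0,0,-0.1],[0,0,-0.1],[0,0,-0.15],[0,0,-0.15],[0,0,-0.15]],"twist":[[0,0,0],[0,0,0],[0,0,0],[0,0,0],[0,0,0]],"fingers":[-1,-1,-1,-1,-1]}'
```

```text
time: 11.13
tool_pos: [455.0, 6.0, 61.8]
eef_rot: [0.741, -0.672, -0.008, 0.007]
contact_force: [-2.9, 2.5, 9.5]
finger_gap: 36.5
time: 11.55
tool_pos: [455.1, 6.0, 61.1]
eef_rot: [0.741, -0.672, -0.008, 0.007]
contact_force: [-7.3, 3.2, 15.0]
finger_gap: 36.6
```

Seated: stiffness jumped and Fz is 15. Reading the bubble.

```bash
python3 look.py w6; python3 - <<'E'
import cv2
i=cv2.imread("pics/w6.png")[0:260,480:640]; cv2.imwrite("pics/w6c.png",cv2.resize(i,None,fx=2,fy=2))
E
```

```text
tcp [455.07800444   6.05149777  61.10577535] jaw yaw -84.43296227438758 zdir [-0.0204  0.     -0.9998] t 11.6 gap 36.66211646061136 F [-8.2  3.1 15.6]
```

View pics/w6c.png

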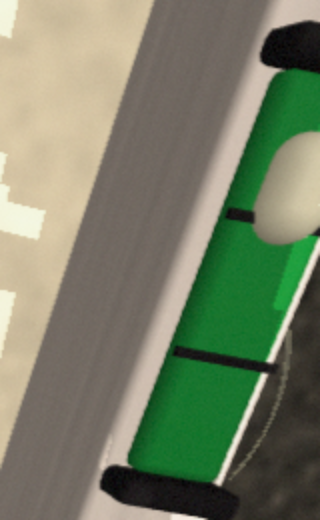

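Bubble is about 15–16 mm rearward (≈31 mrad), so about 1.2 rad (68°) clockwise is needed. I'll release, rotate the hand 68° CCW, regrip, then turn so that I finish in this viewing pose.

```bash
python3 -m crank '{"travel":[[0,0,0.4],[0.05,0,0.9],[0.1,0,1.4],[0.15,-0.03,1.75],[0.15,-0.03,1.75]],"twist":[[0,0,0],[0,0,0],[0,0,0],[0,0,0],[0,0,0]],"fingers":[-1,-1,-1,-1,-1]}'
python3 -m crank '{"travel":[[0,0,0],[0,0,0],[0,0,0],[0,0,0],[0,0,0]],"twist":[[0,0,0],[0,0,0],[0,0,0],[0,0,0],[0,0,0]],"fingers":[0.5,0.5,0.5,0.5,0.5]}'
python3 -m crank '{"travel":[[0,0,0],[0,0,0],[0,0,0],[0,0,0],[0,0,0]],"twist":[[0,0,7],[0,0,14],[0,0,21],[0,0,28],[0,0,34]],"fingers":[0.5,0.5,0.5,0.5,0.5]}'
python3 -m crank '{"travel":[[0,0,0],[0,0,0],[0,0,0],[0,0,0],[0,0,0]],"twist":[[0,0,7],[0,0,14],[0,0,21],[0,0,28],[0,0,34]],"fingers":[0.5,0.5,0.5,0.5,0.5]}'
python3 look.py w7
```

```text
time: 12.02
tool_pos: [457.0, 5.9, 78.5]
eef_rot: [0.741, -0.672, -0.007, 0.006]
contact_force: [5.0, 3.2, -6.6]
finger_gap: 36.6
time: 12.43
tool_pos: [457.0, 5.6, 78.5]
eef_rot: [0.741, -0.672, -0.007, 0.006]
contact_force: [-0.4, 0.3, -0.1]
finger_gap: 61.0
time: 12.85
tool_pos: [457.0, 5.5, 78.5]
eef_rot: [0.906, -0.423, -0.005, 0.008]
contact_force: [0.1, 0.1, -0.3]
finger_gap: 65.2
time: 13.27
tool_pos: [456.9, 5.4, 78.6]
eef_rot: [0.991, -0.137, -0.002, 0.01]
contact_force: [0.5, -0.3, -0.3]
finger_gap: 65.2
tcp [456.86966935   5.39695532  78.54485071] jaw yaw -15.3365231813015 zdir [-0.0073 -0.0185 -0.9998] t 13.3167 gap 65.03552059013947 F [-0.8 -0.3 -0.1]
```

```bash
python3 -m crank '{"travel":[[0,0.05,0],[0,0.05,0],[0,0.05,0],[0,0.05,0],[0,0.05,0]],"twist":[[0,0,0],[0,0,0],[0,0,0],[0,0,0],[0,0,0]],"fingers":[-1,-1,-1,-1,-1]}'
python3 -m crank '{"travel":[[0,0,0],[0,0,0],[0,0,0],[0,0,0],[0,0,0]],"twist":[[0,0,0],[0,0,0],[0,0,0],[0,0,0],[0,0,0]],"fingers":[-1,-1,-1,-1,-1]}'
python3 -m crank '{"travel":[[-0.03,0,-0.3],[-0.06,0,-0.6],[-0.1,0,-0.9],[-0.12,0,-1.2],[-0.15,0,-1.4]],"twist":[[0,0,0],[0,0,0],[0,0,0],[0,0,0],[0,0,0]],"fingers":[-1,-1,-1,-1,-1]}'
python3 look.py w8
```

```text
time: 13.73
tool_pos: [456.9, 5.9, 78.6]
eef_rot: [0.991, -0.134, -0.002, 0.01]
contact_force: [-0.0, -0.7, 0.2]
finger_gap: 40.3
time: 14.15
tool_pos: [456.2, 6.0, 78.3]
eef_rot: [0.991, -0.134, -0.003, 0.01]
contact_force: [-4.5, 2.2, -0.7]
finger_gap: 36.8
time: 14.57
tool_pos: [454.7, 6.2, 64.5]
eef_rot: [0.991, -0.134, -0.003, 0.01]
contact_force: [-7.2, 1.9, 9.9]
finger_gap: 36.3
tcp [454.66677502   6.20241259  64.32724583] jaw yaw -15.398276863384378 zdir [-0.0086 -0.0186 -0.9998] t 14.6167 gap 36.37868415832843 F [-8.1  1.8  8.9]
```

```bash
python3 -m crank '{"travel":[[0,0,0],[0,0,0],[0,0,0],[0,0,0.05],[0,0,0.1]],"twist":[[0,0,-7],[0,0,-14],[0,0,-21],[0,0,-28],[0,0,-34]],"fingers":[-1,-1,-1,-1,-1]}'
python3 -m crank '{"travel":[[0,0,0.05],[0,0,0.1],[0,0,0.15],[0,0,0.2],[0,0,0.2]],"twist":[[0,0,-7],[0,0,-14],[0,0,-21],[0,0,-28],[0,0,-34]],"fingers":[-1,-1,-1,-1,-1]}'
python3 look.py w9
```

```text
time: 15.03
tool_pos: [454.8, 6.1, 65.8]
eef_rot: [0.907, -0.421, -0.006, 0.009]
contact_force: [-6.2, 1.5, 6.2]
finger_gap: 36.2
time: 15.45
tool_pos: [455.1, 6.0, 68.1]
eef_rot: [0.742, -0.67, -0.007, 0.006]
contact_force: [-4.0, 0.6, 3.4]
finger_gap: 36.2
tcp [455.10582397   6.00040078  68.08619729] jaw yaw -84.51488770574889 zdir [-1.970e-02  7.000e-04 -9.998e-01] t 15.5 gap 36.178914399298364 F [-3.1  0.6  4.9]
```

```bash
python3 -m crank '{"travel":[[0,0,-0.05],[0,0,-0.1],[0,0,-0.15],[0,0,-0.15],[0,0,-0.15]],"twist":[[0,0,0],[0,0,0],[0,0,0],[0,0,0],[0,0,0]],"fingers":[-1,-1,-1,-1,-1]}'
```

```text
time: 15.92
tool_pos: [455.0, 6.0, 66.8]
eef_rot: [0.741, -0.671, -0.008, 0.007]
contact_force: [-6.4, 1.6, 8.4]
finger_gap: 36.1
```

```bash
python3 -m crank '{"travel":[[0,0,-0.05],[0,0,-0.1],[0,0,-0.15],[0,0,-0.15],[0,0,-0.15]],"twist":[[0,0,0],[0,0,0],[0,0,0],[0,0,0],[0,0,0]],"fingers":[-1,-1,-1,-1,-1]}'
python3 -m crank '{"travel":[[0,0,-0.05],[0,0,-0.05],[0,0,-0.05],[0,0,-0.05],[0,0,-0.05]],"twist":[[0,0,0],[0,0,0],[0,0,0],[0,0,0],[0,0,0]],"fingers":[-1,-1,-1,-1,-1]}'
```

```text
time: 16.33
tool_pos: [455.0, 6.0, 66.3]
eef_rot: [0.743, -0.669, -0.007, 0.007]
contact_force: [-9.4, -0.0, 15.2]
finger_gap: 36.6
time: 16.75
tool_pos: [455.0, 6.0, 66.5]
eef_rot: [0.744, -0.668, -0.007, 0.007]
contact_force: [-7.8, 0.4, 12.5]
finger_gap: 36.3
```

```bash
python3 -m crank '{"travel":[[0,0,-0.1],[0,0,-0.15],[0,0,-0.15],[0,0,-0.15],[0,0,-0.15]],"twist":[[0,0,0],[0,0,0],[0,0,0],[0,0,0],[0,0,0]],"fingers":[-1,-1,-1,-1,-1]}'
python3 -m crank '{"travel":[[0,0,-0.15],[0,0,-0.15],[0,0,-0.15],[0,0,-0.15],[0,0,-0.15]],"twist":[[0,0,0],[0,0,0],[0,0,0],[0,0,0],[0,0,0]],"fingers":[-1,-1,-1,-1,-1]}'
python3 look.py w10; python3 - <<'E'
import cv2
i=cv2.imread("pics/w10.png")[0:260,480:640]; cv2.imwrite("pics/w10c.png",cv2.resize(i,None,fx=2,fy=2))
E
```

```text
time: 17.17
tool_pos: [455.0, 6.0, 66.1]
eef_rot: [0.745, -0.667, -0.007, 0.007]
contact_force: [-11.3, 1.0, 19.1]
finger_gap: 36.4
time: 17.58
tool_pos: [455.1, 6.0, 66.0]
eef_rot: [0.747, -0.665, -0.007, 0.007]
contact_force: [-11.8, 1.1, 21.7]
finger_gap: 36.1
tcp [454.99978404   6.02317622  65.9210634 ] jaw yaw -83.37112460944263 zdir [-0.0202 -0.0015 -0.9998] t 17.6333 gap 36.30577357457881 F [-12.1   0.7  23.2]
```

View pics/w10c.png

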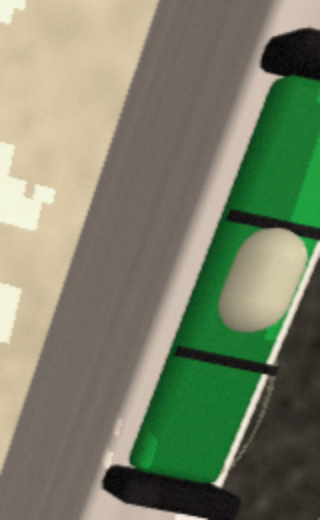

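Bubble is still ~1.7 mm towards the rear (gap 6 px at the rear line, 28 px at the front). About 0.12 rad (7°) more clockwise is needed, with a little less press.

```bash
python3 -m crank '{"travel":[[0,0,0],[0,0,0],[0,0,0],[0,0,0],[0,0,0]],"twist":[[0,0,-2],[0,0,-4],[0,0,-6],[0,0,-8],[0,0,-8]],"fingers":[-1,-1,-1,-1,-1]}'
python3 -m crank '{"travel":[[0,0,-0.07],[0,0,-0.07],[0,0,-0.07],[0,0,-0.07],[0,0,-0.07]],"twist":[[0,0,0],[0,0,0],[0,0,0],[0,0,0],[0,0,0]],"fingers":[-1,-1,-1,-1,-1]}'
python3 -m crank '{"travel":[[0,0,-0.1],[0,0,-0.1],[0,0,-0.1],[0,0,-0.1],[0,0,-0.1]],"twist":[[0,0,0],[0,0,0],[0,0,0],[0,0,0],[0,0,0]],"fingers":[-1,-1,-1,-1,-1]}'
python3 look.py w11;  python3 - <<'E'
import cv2
i=cv2.imread("pics/w11.png")[0:260,480:640]; cv2.imwrite("pics/w11c.png",cv2.resize(i,None,fx=2,fy=2))
E
```

```text
time: 18.05
tool_pos: [455.1, 6.0, 66.9]
eef_rot: [-0.699, 0.715, 0.007, -0.007]
contact_force: [-9.2, 0.5, 16.4]
finger_gap: 35.9
time: 18.47
tool_pos: [455.1, 6.0, 67.0]
eef_rot: [-0.701, 0.714, 0.007, -0.007]
contact_force: [-9.1, 1.4, 14.9]
finger_gap: 36.1
time: 18.88
tool_pos: [455.1, 6.0, 66.9]
eef_rot: [-0.702, 0.712, 0.007, -0.007]
contact_force: [-9.3, -0.7, 15.7]
finger_gap: 36.5
tcp [455.07374378   5.97101384  66.86958727] jaw yaw -90.82780439535976 zdir [-0.0201  0.     -0.9998] t 18.9333 gap 36.2852803329404 F [-10.1   0.9  16.3]
```

View pics/w11c.png

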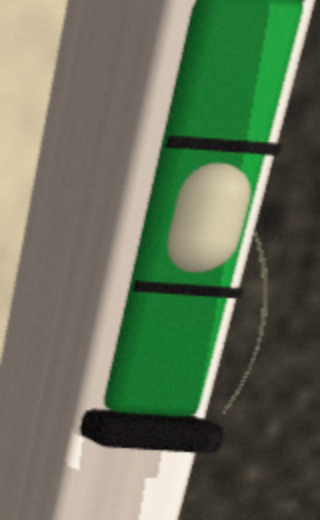

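Centred (16 px gap at the rear line, 17 px at the front) with Fz about 16 N. I'll hold for half a second with camera reads and check that it stays.

```bash
python3 - <<'E'
from h import *
for _ in range(10): im,d=arm.read_camera("wrist")
cv2.imwrite("pics/w12c.png",cv2.resize(im[0:260,480:640],None,fx=2,fy=2))
s=arm.get_state(); print(s["time"],s["tool_pos"],s["contact_force"],s["finger_gap"])
E
```

```text
19.4333 [455.06766805   5.97655943  66.8636074 ] [-9.63566373  1.29877981 15.64779922] 36.46853457859603
```

View pics/w12c.png

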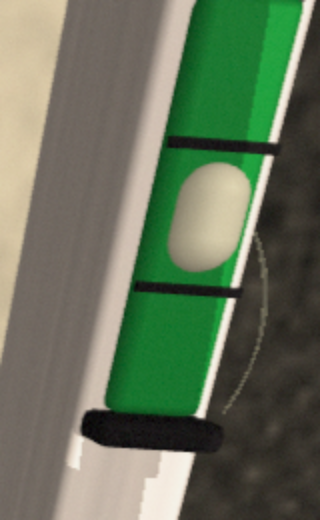

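Unchanged: the bubble is at crop (209,217), midway between the lines, and the force is steady. Handing in.

```bash
python3 -c "from workcell import arm; print(arm.sign_off())"
```

```text
the job is handed in; nothing more can be done
None
```

I handed the job in at about 19.4 s with the shelf levelled. The robot is still gripping the knob and pressing the foot onto its pad.

- **Spirit level:** I set the aluminium one on the right of the shelf, fore-and-aft, and let go. It lies parallel to the shelf's right edge in the images.
- **Levelling:** The first press showed the bubble about 15 mm towards the rear. I let the knob go, turned the hand back, gripped again and turned the knob about 69° clockwise. That left about 1.7 mm, so I turned roughly 7° more.
- **Last checks:** The bubble sat midway between the lines, with gaps of 16 and 17 px (about 7 px per mm), and did not move over half a second. The downward push was steady at about 16 N and the fingers were closed on the knob at 36.5 mm.
- **Less certain:** The push briefly rose to about 23 N before the final correction, above the 12 to 18 N advised. A sideways force of about 10 N along x remained at the end. The pad force itself cannot be measured; I judged it from the wrist force and from how sharply the push stiffened.
- **Bystanders:** I did not look again at the beaker, tube and bottle at the end. The hand never went near them.

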